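# Gauge a strap buckle: seat it, then flip the gauge leaf over it

### The job

Check the printed strap buckle in the gauge: with your fingertips push the buckle along its channel until it is fully home against the end stop, then flip the hinged gauge leaf over its spine so that it lies fully flat on the other side, over the buckle. Just push things: nothing is to be picked up, and the other things on the bench are left alone.

Things in the scene. Friction and masses are not known exactly. Their poses are not given: they have to be found in the camera images.
- jig: Gauge, fixed: grey base plate 12 mm thick (x -102 to 88, y -105 to 85 mm) with a spine across its middle. Origin on the bench top (z = 0) below the spine's middle; x along the spine, away from the robot, y to the side where the leaf lies at first. The bed is on the -y side. On the +y side there is only a leaf rest (y 34 to 56 mm, 58 mm high): under the tab, beyond y = 85 mm, the bench is free.
- spine_mid (a point): Middle of the spine's hinge axis, 61 mm above the bench. The axis runs along the gauge's x.
- stop (a point): Middle of the inner face of the end stop (a bar 11 mm high), on the bed's top: gauge x = 55, y = -55, z = 42 mm. The aluminium bed spans x -90 to 67, y -97 to -17 mm. The channel runs on it along x at y = -55 mm, between two guides 6 mm high and 54 mm apart, and is open at the -x end.
- buckle_center (a point): Centre of the buckle in the channel: white plate 80 (along the channel, its x) x 50 x 14 mm with two cross slots and square ends, about 40 g, loose on the bed, its far end 30 to 55 mm short of the stop. When home its centre is at x = 15, y = -55, z = 49 mm of the gauge's frame.
- leaf (a joint): Leaf angle about the spine, rad: 0 flat on the gauge's +y side, pi/2 upright, pi (its stop) flat on the -y side, over the bed. Starts at 0.08 to 0.45. Stiff hinge (about 0.1 N m): it stays wherever it is left, so push it all the way; some 1.5 N at the tab. White plate 6 mm thick, 120 mm along the spine, reaching 102 mm from the axis; two slots 10 x 36 mm.
- leaf_tab (a point): Middle of the outer end of the leaf's tab (44 mm wide, 27 mm long, in the middle of the leaf's free edge), 129 mm from the hinge axis, half-way through its 6 mm thickness.
- spare_center (a point): Bystander: a second, equal buckle lying on the bench beside the gauge on the bed's side; centre.
- glue: Bystander: small white bottle, 44 mm across, 110 mm high, behind the gauge; origin under its centre.
- tape: Bystander: roll of tape lying flat, 84 mm across, 24 mm high, behind the gauge; origin under its centre.
- band: Bystander: curved white printed visor band, about 160 x 70 mm, 55 mm high; origin underneath.
- driver: Bystander: screwdriver lying on the bench on the right.
- brush: Bystander: brush lying on the bench on the left.
- jar: Bystander: glass jar with steel cap, 56 mm across, 60 mm high, on the right; origin under its centre.
Mind the look-alikes: they are no part of the job. Leave any pink look-alike of the part that bears buckle_center alone.

How it is judged:
On the way, in this order (a step that is already met when the one before it is completed fails the run):
1. the buckle is home against the end stop while the leaf is still on its first side (x of buckle_center in the frame of jig between 0.011 and 0.019 m and y of buckle_center in the frame of jig between -0.06 and -0.05 m and z of buckle_center in the frame of jig below 0.052 m and angle between the x axis of buckle_center and the x axis of jig, either way round below 0.1 rad and value of joint leaf below 1.3 rad), for 0.2 s.
2. the leaf lies flat on the other side, over the buckle (value of joint leaf above 3.08 rad), for 0.2 s.
At the end, for the whole second after the job is handed in: The buckle lies flat in the channel within 4 mm of its home position against the stop, square within 0.1 rad, at rest, and the leaf lies within 0.06 rad of flat on the bed's side, at rest (x of buckle_center in the frame of jig between 0.011 and 0.019 m and y of buckle_center in the frame of jig between -0.06 and -0.05 m and z of buckle_center in the frame of jig below 0.052 m and angle between the x axis of buckle_center and the x axis of jig, either way round below 0.1 rad and value of joint leaf above 3.08 rad and velocity of joint leaf between -0.05 and 0.05 rad/s and linear speed of buckle below 0.01 m/s); the robot touches nothing.
It fails at once if the buckle is lifted or tipped: more than 10 mm up, or 0.35 rad (z of buckle_center in the frame of jig above 0.059 m or angle between buckle_center's own z axis and vertical above 0.35 rad).
It fails at once if a bystander is moved more than 25 mm (distance of any of spare_center, glue, tape, band, driver, brush, jar from where it was at the start of the episode above 0.025 m).
It also fails if it takes over 58 s, if anything falls off the work surface, if the arm or the gripper's body presses on something with over 40 N, if the wrist force passes 120 N, or if a joint passes its speed limit or range.

### The arm

A 7-joint arm with a two-finger parallel gripper is mounted at the origin on the work surface. World frame = base frame: x ahead of the robot, y to its left, z up, the work surface at z = 0. Lengths are in m, angles in rad, forces in N, time in s.
With the tool pointing down it reaches from about 0.4 to 0.85 m from the base axis. Payload 4.5 kg.
Tool frame: the origin (TCP) lies between the finger pads; the fingertips stand tip_reach ahead of it and the grasp point (between the pads) lies 5 mm behind it (tip_reach is the distance from the TCP to the fingertips, in m); z points along the fingers, x is the direction in which the jaws open and shut, and the axes are right-handed (so a half turn about z gives the same grasp; the last joint's range is limited). The gripper opens to 85 mm and grips with 20 to 120 N. Pads are 22 mm wide; open, the fingers measure 114 mm over their backs; the gripper's body (76 mm by 85 mm) begins 54 mm behind the grasp point. The pads swing forward as they close: fully open they stand 13 mm farther back than shut.
Start: joints at [-1.191, 0.689, -0.195, 1.565, 0.157, 0.902, -0.215], TCP at [0.212, 0.588, 0.213] pointing down, gripper open.
Joint ranges: [-3.01, 3.01], [-0.46, 2.08], [-1.47, 1.51], [0.13, 2.56], [-1, 4.14], [0.04, 2.09], [-2.66, 2.66]. Speed limits (rad/s): [2.57, 2.57, 3.14, 3.14, 3.14, 3.14, 3.14].

### API

Orientations are given as a 3x3 rotation matrix whose columns are the frame's x, y, z axes.
In Python, from workcell import * gives the robot as it stands.
- The arm moves only by the shell command python3 -m jog 'ROWS' [FORCE]. ROWS is a JSON object of lists of equal length, an entry for each row: "twist": the turn, a rotation vector about the tool's x, y, z in degrees, a list of three; "slide": the shift along the tool's x, y, z in mm, a list of three; "gripper": the finger opening in mm, from 0 to 85.4. A call has 1 to 12 rows; each row is the pose to reach, as a shift and turn from the pose commanded when the call began, along the tool's axes at that moment; what a row does not reach only later rows make up. A row lasts 1/8 s, in which the tool goes at most 62.5 mm and 10.7 degrees, less where a joint would pass 70% of its speed; a pose out of reach is approached as far as the arm can. A call with a gripper value outside its range is refused whole. The fingers move at their own pace and stop on an object; FORCE is the grip in N (left out, the last holds). Time passes only in rows, so rows that repeat a pose let the fingers close. It gives the time, the measured TCP pose, the force and the opening at its end, in the units of the state.
- get_state(): the state, without advancing time (a new reading comes with each control period).
- snapshot(name): name is "scene" or "top" or "wrist"; returns a dict with "color" (480x640x3 uint8, red, green, blue), "fx", "fy", "cx", "cy" (pixels), "rvec" (rotation vector, rad) and "tvec" (3), from world to camera coordinates, as OpenCV has them; the wrist camera has in their place "mount" (4x4, takes a point from camera to tool coordinates, whose origin is the TCP and whose axes are the tool frame's). Camera axes: x right, y down, z forward; pixel columns grow to the right and rows downward; lengths in m; the calibration is good to about 2 mm. A picture is of the moment at which its call begins: read the wrist's pose just before it. There is no depth.
- hand_in(): hands the job in, once; it reports no verdict.
The state is a dict: "t": time; "q": joint angles; "joint_vel": joint speeds; "effort": joint torques, N m; "eef_pos": TCP position; "orientation": TCP orientation; "force": force on the tool from outside, world axes, zero at the start; "wrist_torque": the same for the moment, N m; "opening": opening from 0.0 (shut) to 1.0 (fully open).
Only numpy, scipy, OpenCV 4.12 (cv2) and the standard library are available. Lean on these libraries where they do the work, as an engineer would, in place of code of your own. Each camera call takes 0.05 s, during which the arm holds its last target.

## Working session

There is one attempt and no reset: what is moved stays moved. The work goes in short steps, Python scripts to look and compute and a shell command to move; the robot and the scene stay as the last step left them, time stands still between calls to the robot, and variables do not carry over. Pictures are saved under pics/ and viewed, and the job is handed in when it is done.

```bash
mkdir -p pics; ls
python3 - <<'E'
from workcell import *
import cv2
s=get_state()
for k in("t","eef_pos","orientation","force","opening"):print(k,s[k])
try: print(tip_reach)
except Exception as e: print(e)
for n in("scene","top","wrist"):
    p=snapshot(n); cv2.imwrite(f"pics/{n}0.png",p["color"][:,:,::-1]); print(n,{k:v for k,v in p.items() if k!="color"})
E
```

```text
pics
t 0.0
eef_pos [0.21166061 0.58733457 0.21227117]
orientation [[ 3.38843949e-01  9.40842450e-01 -5.11636752e-04]
 [ 9.40840774e-01 -3.38844314e-01 -1.78046437e-03]
 [-1.84850166e-03  1.21930860e-04 -9.99998284e-01]]
force [-0.1894696  -0.27782229  0.56773797]
opening 0.9982526617851507
0.014
scene {'fx': 433.50764370688074, 'fy': 433.50764370688074, 'cx': 320.46992387213027, 'cy': 245.2798646141001, 'rvec': array([ 1.16930793,  2.47453056, -0.83310567]), 'tvec': array([ 0.35030596, -0.31850874,  1.51116813])}
top {'fx': 613.1840965664534, 'fy': 613.1840965664534, 'cx': 325.06961847436014, 'cy': 236.38536241512426, 'rvec': array([ 2.1867248 , -2.13192852,  0.16368662]), 'tvec': array([-0.02051951,  0.55357593,  1.38937584])}
wrist {'fx': 411.31763946158094, 'fy': 411.31763946158094, 'cx': 313.0660971308452, 'cy': 236.4335974891395, 'mount': array([[ 9.99999935e-01,  1.34406868e-04, -3.33244863e-04,
         9.85107302e-05],
       [-3.31828464e-05,  9.57988052e-01,  2.86808110e-01,
        -7.37845608e-02],
       [ 3.57793577e-04, -2.86808081e-01,  9.57987994e-01,
        -1.61309483e-01],
       [ 0.00000000e+00,  0.00000000e+00,  0.00000000e+00,
         1.00000000e+00]])}
```

View pics/scene0.png

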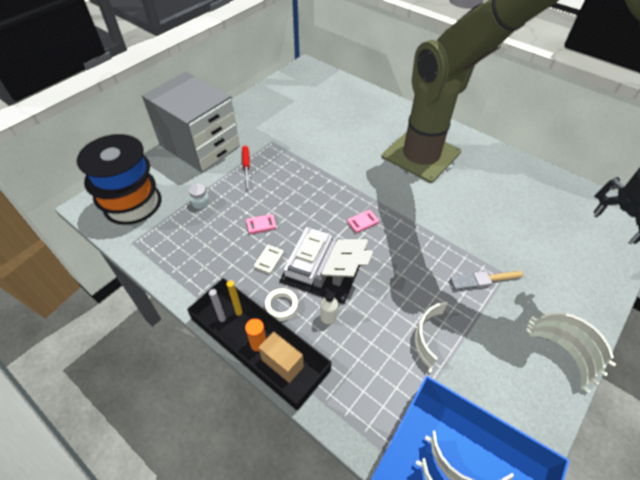

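View pics/top0.png

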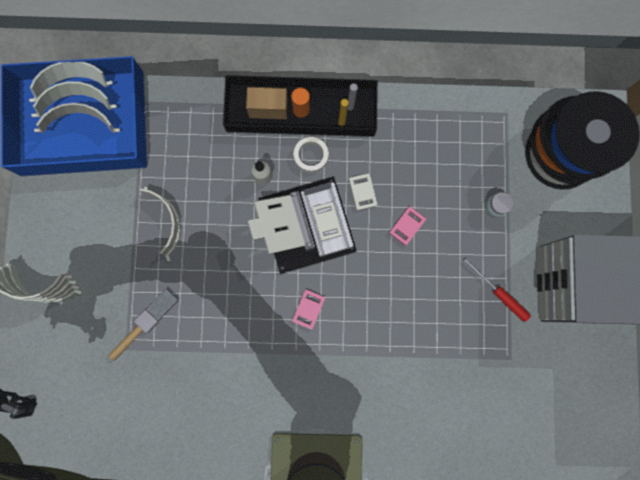

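View pics/wrist0.png

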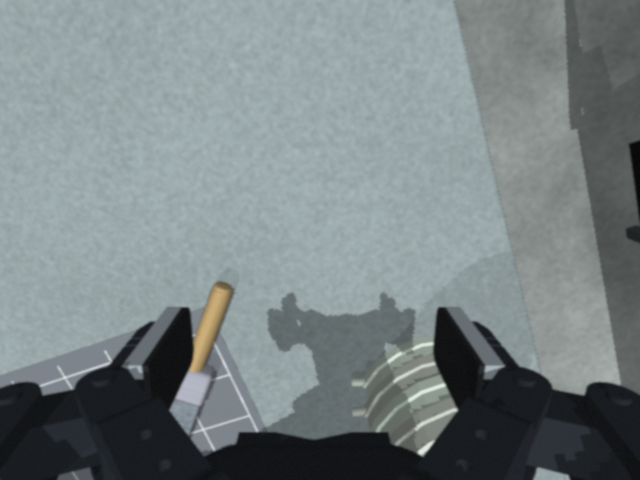

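Candidates for the buckle in the top view are:
- the white plate on the bed at (327,222);
- the white spare on the bench at (362,191);
- pink look-alikes at (408,225) and (310,309).

By the description it is the one in the gauge's channel. I'll check it in a close crop.

Run:
```python
import cv2
a=cv2.imread("pics/top0.png")[165:285,235:395]; cv2.imwrite("pics/topc.png",cv2.resize(a,None,fx=5,fy=5,interpolation=cv2.INTER_CUBIC))
a=cv2.imread("pics/scene0.png")[215:315,240:390]; cv2.imwrite("pics/scenec.png",cv2.resize(a,None,fx=5,fy=5,interpolation=cv2.INTER_CUBIC))
```

```text
(no output)
```

View pics/topc.png

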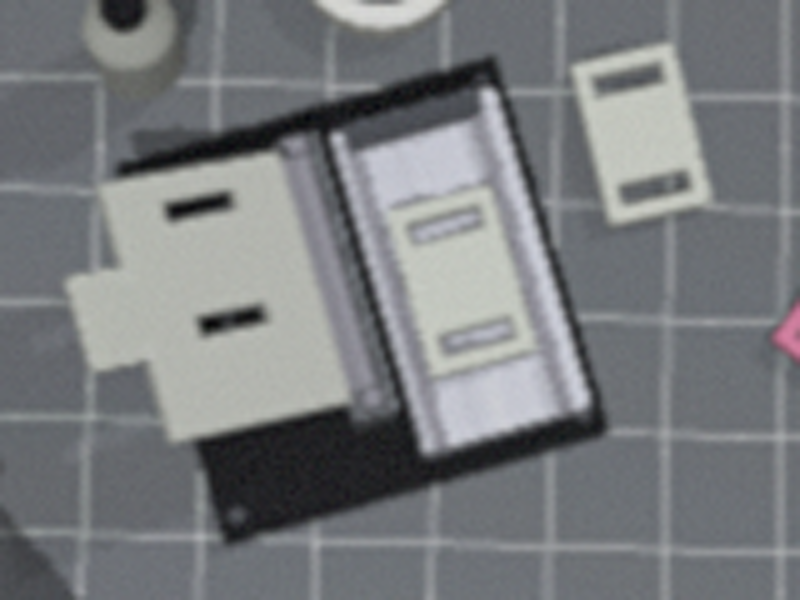

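View pics/scenec.png

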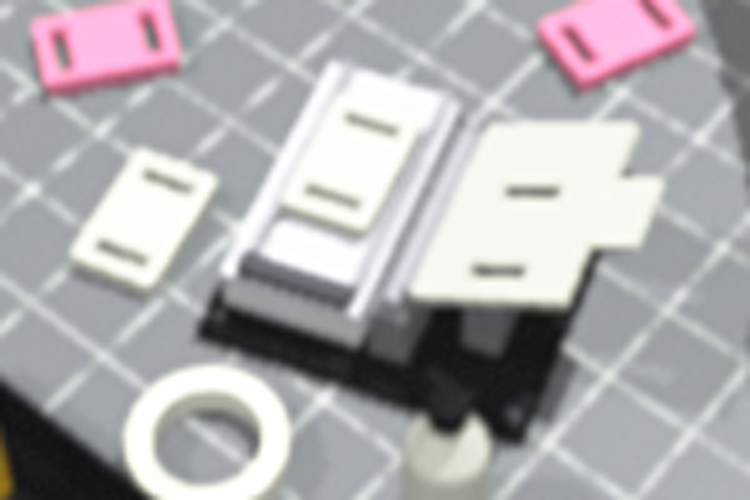

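```bash
cat > h.py <<'E'
import numpy as np, cv2
from scipy.optimize import least_squares
from scipy.spatial.transform import Rotation as R
CAL={'scene':dict(f=433.50764,c=(320.4699,245.27986),r=[1.16930793,2.47453056,-0.83310567],t=[0.35030596,-0.31850874,1.51116813]),
'top':dict(f=613.1841,c=(325.0696,236.38536),r=[2.1867248,-2.13192852,0.16368662],t=[-0.02051951,0.55357593,1.38937584])}
def proj(P,n):
    k=CAL[n];K=np.array([[k['f'],0,k['c'][0]],[0,k['f'],k['c'][1]],[0,0,1.]])
    return cv2.projectPoints(np.atleast_2d(np.asarray(P,float)),np.array(k['r']),np.array(k['t']),K,None)[0][:,0]
def j2w(P,p):
    c,s=np.cos(p[2]),np.sin(p[2]);P=np.atleast_2d(P)
    return np.c_[p[0]+c*P[:,0]-s*P[:,1],p[1]+s*P[:,0]+c*P[:,1],P[:,2]]
def leafpt(x,r,a): return [x,r*np.cos(a),.061+r*np.sin(a)]
E
python3 - <<'E'
from h import *
T=lambda u,v:(235+u/5,165+v/5)
S=lambda u,v:(240+u/5,215+v/5)
base=[('top',(.088,-.105),T(495,58)),('top',(-.102,-.105),T(605,425)),('top',(-.102,.085),T(228,543)),('scene',(.088,-.105),S(200,335)),('scene',(.088,.085),S(518,437))]
leaf=[('top',(.06,.102),T(100,185)),('top',(-.06,.102),T(172,440)),('top',(.022,.129),T(68,282)),('top',(-.022,.129),T(95,370)),
('scene',(.06,.102),S(572,305)),('scene',(-.06,.102),S(640,123)),('scene',(-.022,.129),S(663,180)),('scene',(.022,.129),S(643,247))]
bk=[('top',(.04,.025),T(385,208)),('top',(.04,-.025),T(490,183)),('top',(-.04,-.025),T(540,350)),('top',(-.04,.025),T(435,378)),
('scene',(.04,.025),S(355,230)),('scene',(.04,-.025),S(283,203)),]
def res(p,full=False):
    o=[]
    for n,q,m in base:o.append(proj(j2w([*q,.012],p),n)[0]-m)
    for n,q,m in leaf:o.append(proj(j2w(leafpt(q[0],q[1],p[3]),p),n)[0]-m)
    for n,q,m in bk:o.append(proj(j2w([p[4]+q[0],p[6]+q[1],p[5]],p),n)[0]-m)
    return np.array(o) if full else np.ravel(o)
s=least_squares(res,[.5,0,.2,.2,-.02,.056,-.055],loss='soft_l1')
print(s.x);print(res(s.x,True).round(1))
E
```

```text
[ 0.58950547  0.04832649  0.32045778  0.43286566 -0.01979854  0.05062528
 -0.05596672]
[[-0.5 -1.4]
 [ 1.1  0.5]
 [-0.7  0.2]
 [-1.9 -1.8]
 [ 0.7 -0.1]
 [-1.1  0.3]
 [-0.4  0.6]
 [-1.2 -0.6]
 [-1.   0.7]
 [-1.7 -0.5]
 [-1.   0.5]
 [-0.5 -0. ]
 [-1.5 -0.3]
 [ 0.2  1.1]
 [-0.2 -0. ]
 [-0.1 -0.8]
 [ 0.2 -0.1]
 [ 1.5 -0. ]
 [-1.2 -0. ]]
```

```bash
python3 -c "
import workcell;print([n for n in dir(workcell) if n[0]!='_'])"
python3 -m jog '{"twist":[[0,0,-38],[0,0,-38],[0,0,-38],[0,0,-38],[0,0,-38],[0,0,-38],[0,0,-38],[0,0,-38],[0,0,-38],[0,0,-38],[0,0,-38],[0,0,-38]],"slide":[[-37,47,-5],[-74,94,-10],[-111,141,-16],[-148,188,-21],[-185,235,-26],[-222,281,-32],[-258,328,-37],[-295,375,-42],[-332,422,-48],[-369,469,-53],[-406,516,-58],[-406,516,-58]],"gripper":[0,0,0,0,0,0,0,0,0,0,0,0]}' 30
```

```text
['Unreachable', 'get_state', 'hand_in', 'snapshot', 'tip_reach']
t: 1.65
eef_pos: [0.5619, 0.0244, 0.2705]
orientation: [[-0.302, 0.953, 0.001], [0.953, 0.302, -0.003], [-0.003, -0.0, -1.0]]
force: [-0.2, 0.7, -0.4]
opening: -0.001
```

Run:
```python
from workcell import *
import cv2,pickle
s=get_state();p=snapshot("wrist");cv2.imwrite("pics/w1.png",p["color"][:,:,::-1])
pickle.dump((s,{k:v for k,v in p.items()}),open("w1.pkl","wb"))
print(s["t"],s["eef_pos"],s["orientation"],s["force"],s["opening"],s["q"])
```

```text
1.65 [0.56186358 0.02442429 0.27051156] [[-3.01837274e-01  9.53358974e-01  9.62518727e-04]
 [ 9.53353408e-01  3.01838801e-01 -3.25835221e-03]
 [-3.39690482e-03 -6.58716411e-05 -9.99994228e-01]] [-0.22683304  0.74828931 -0.42853444] -0.0009690933889183259 [ 0.14137469  0.56114635 -0.44570929  1.67686482  0.28636004  0.96821776
  1.46908061]
```

View pics/w1.png

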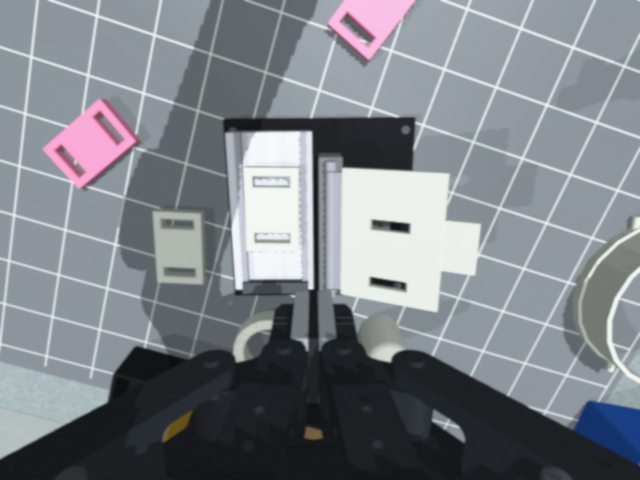

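The wrist view from above shows the white buckle in the bed at about (272,210), the leaf at (395,240), and its tab at (460,248). The spare is at (179,246) and the pink look-alikes are at (90,143) and (370,20). I'll enlarge it for corners.

Run:
```python
import cv2
a=cv2.imread("pics/w1.png")[110:320,215:487]; b=cv2.resize(a[:,:130],None,fx=4,fy=2.8*1,interpolation=cv2.INTER_CUBIC)
cv2.imwrite("pics/w1a.png",cv2.resize(a[:100,:],None,fx=2.9,fy=2.9,interpolation=cv2.INTER_CUBIC))
cv2.imwrite("pics/w1b.png",cv2.resize(a[100:,:],None,fx=2.9,fy=2.9,interpolation=cv2.INTER_CUBIC))
```

```text
(no output)
```

View pics/w1a.png

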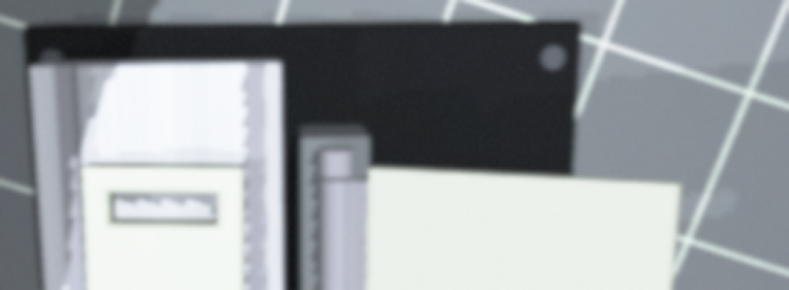

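View pics/w1b.png

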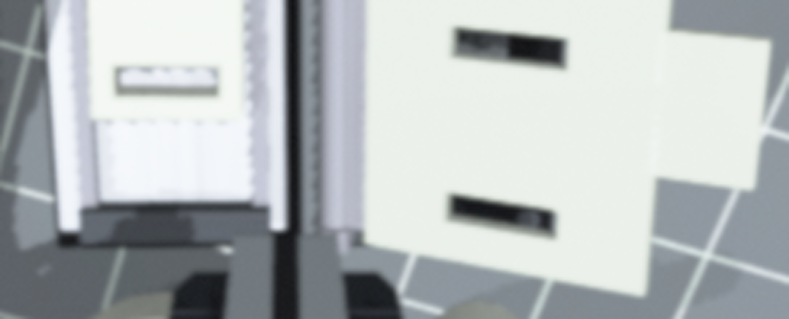

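```bash
cat > fit.py <<'E'
from h import *
import pickle
T=lambda u,v:(235+u/5,165+v/5)
S=lambda u,v:(240+u/5,215+v/5)
A=lambda u,v:(215+u/2.9,110+v/2.9)
B=lambda u,v:(215+u/2.9,210+v/2.9)
s,p=pickle.load(open("w1.pkl","rb"))
def wproj(P,s=s,p=p):
    M=np.eye(4);M[:3,:3]=s["orientation"];M[:3,3]=s["eef_pos"]
    C=np.linalg.inv(M@p["mount"]);q=np.atleast_2d(P)@C[:3,:3].T+C[:3,3]
    return np.c_[p["fx"]*q[:,0]/q[:,2]+p["cx"],p["fy"]*q[:,1]/q[:,2]+p["cy"]]
P=lambda X,n: wproj(X) if n=='w' else proj(X,n)
base=[('top',(.088,-.105),T(495,58)),('top',(-.102,-.105),T(605,425)),('top',(-.102,.085),T(228,543)),('scene',(.088,.085),S(518,437)),
('w',(-.102,-.105),A(25,26)),('w',(-.102,.085),A(580,22))]
leaf=[('top',(.06,.102),T(100,185)),('top',(-.06,.102),T(172,440)),('top',(.022,.129),T(68,282)),('top',(-.022,.129),T(95,370)),
('scene',(.06,.102),S(572,305)),('scene',(-.06,.102),S(640,123)),('scene',(-.022,.129),S(663,180)),('scene',(.022,.129),S(643,247)),
('w',(-.06,.102),A(680,183)),('w',(.06,.102),B(645,296)),('w',(-.022,.129),B(772,40)),('w',(.022,.129),B(752,190))]
bk=[('top',(.04,.025),T(385,208)),('top',(.04,-.025),T(490,183)),('top',(-.04,-.025),T(540,350)),('top',(-.04,.025),T(435,378)),
('scene',(.04,.025),S(355,230)),('scene',(.04,-.025),S(283,203)),
('w',(-.04,-.025),A(82,165)),('w',(-.04,.025),A(245,165)),('w',(.04,-.025),B(90,120)),('w',(.04,.025),B(245,118))]
def res(p,full=False):
    o=[]
    for n,q,m in base:o.append(P(j2w([*q,.012],p),n)[0]-m)
    for n,q,m in leaf:o.append(P(j2w(leafpt(q[0],q[1],p[3]),p),n)[0]-m)
    for n,q,m in bk:o.append(P(j2w([p[4]+q[0],p[6]+q[1],p[5]],p),n)[0]-m)
    o=np.array(o)
    return o if full else np.ravel(o)
f=least_squares(res,[.5,0,.2,.2,-.02,.056,-.055],loss='soft_l1')
if __name__=="__main__":
    print(f.x.round(4));print(res(f.x,True).round(1).tolist())
    print("stop top edge",wproj(j2w([[.055,-.08,.053],[.055,-.03,.053]],f.x)),B(85,207),B(268,205))
E
python3 fit.py
```

```text
[ 0.5884  0.0497  0.3125  0.4465 -0.0193  0.0534 -0.0554]
[[-0.7, -0.7], [0.3, 1.4], [-1.7, 0.5], [1.0, 0.0], [-1.3, -0.2], [1.1, 0.0], [-1.5, 0.3], [-1.2, 0.7], [-1.6, -0.8], [-1.6, 0.7], [-1.5, -0.7], [-0.4, 0.4], [-0.0, -0.2], [-1.2, -0.5], [-0.3, 0.8], [-0.4, -1.0], [-0.8, 0.1], [0.1, 0.1], [-0.7, 1.3], [-1.0, 0.3], [-1.1, -0.3], [-0.9, 0.2], [2.3, -0.5], [-0.4, -0.6], [-0.5, 0.9], [-2.1, 0.6], [1.2, -0.7], [-0.7, -0.3]]
stop top edge [[249.50191631 283.13477086]
 [299.70850755 282.92846227]] (244.31034482758622, 281.37931034482756) (307.41379310344826, 280.6896551724138)
```

Run:
```python
from fit import *
for z in(0,.014,.027):
  print(z,wproj(s["eef_pos"]+s["orientation"]@np.array([[0,-.011,z],[0,.011,z]]).T if 0 else np.array([s["eef_pos"]+s["orientation"]@np.array([x,y,z]) for x,y in((-.01,-.011),(-.01,.011),(.01,-.011),(.01,.011))])).round(0).tolist())
R0=s["orientation"]
for nm,q in dict(pre=(-.088,-.055,.062),home=(-.036,-.055,.062)).items():
  w=j2w(q,f.x)[0]; print(nm,w,(R0.T@(w-s["eef_pos"])*1000).round(1))
```

```text
0 [[288.0, 269.0], [289.0, 316.0], [336.0, 269.0], [335.0, 316.0]]
0.014 [[290.0, 258.0], [291.0, 302.0], [334.0, 258.0], [333.0, 302.0]]
0.027 [[291.0, 249.0], [292.0, 291.0], [333.0, 249.0], [332.0, 291.0]]
pre [ 0.5215259 -0.0296499  0.062    ] [-38.7 -54.8 208.6]
home [ 0.57100791 -0.01366458  0.062     ] [-38.4  -2.8 208.6]
```

Run:
```python
import cv2
a=cv2.imread("pics/w1.png")[230:430,200:430]
cv2.imwrite("pics/w1f.png",cv2.resize(cv2.convertScaleAbs(a,alpha=1.5,beta=20),None,fx=3,fy=3,interpolation=cv2.INTER_CUBIC))
```

```text
(no output)
```

View pics/w1f.png

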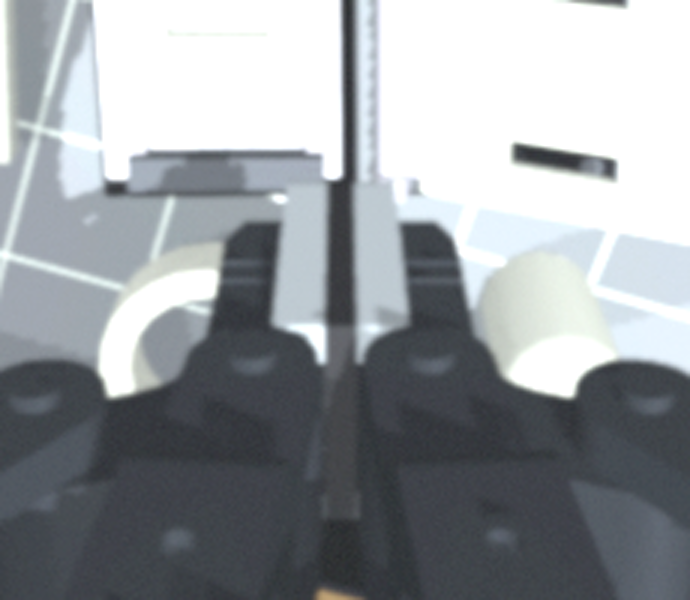

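```bash
python3 -m jog '{"twist":[[0,0,0],[0,0,0],[0,0,0],[0,0,0],[0,0,0]],"slide":[[-13,-28,40],[-26,-55,80],[-39,-65,125],[-39,-65,165],[-39,-65,165]],"gripper":[0,0,0,0,0]}'
python3 - <<'E'
from workcell import *
import cv2
from h import *
s=get_state();print(s["eef_pos"])
for z in(-.03,0,.014): 
  X=s["eef_pos"]+s["orientation"]@np.array([0,0,z]); print(z,X,proj(X,'scene'),proj(X,'top'))
a=snapshot("scene")["color"][:,:,::-1];cv2.imwrite("pics/s2.png",a);cv2.imwrite("pics/s2c.png",cv2.resize(a[150:300,240:420],None,fx=4,fy=4,interpolation=cv2.INTER_CUBIC))
b=snapshot("wrist")["color"][:,:,::-1];cv2.imwrite("pics/w2.png",b)
E
```

```text
t: 2.33
eef_pos: [0.5074, -0.0247, 0.1042]
orientation: [[-0.315, 0.949, -0.006], [0.949, 0.315, 0.001], [0.003, -0.006, -1.0]]
force: [0.7, 0.3, 0.6]
opening: -0.0
[ 0.50742588 -0.02474492  0.1041903 ]
-0.03 [ 0.50761495 -0.02476134  0.1341897 ] [[324.35261335 207.76706616]] [[333.84162725 251.83996865]]
0 [ 0.50742588 -0.02474492  0.1041903 ] [[324.25527081 215.0692613 ]] [[333.38913296 253.40418469]]
0.014 [ 0.50733765 -0.02473725  0.09019058] [[324.21116253 218.37806379]] [[333.18468983 254.11091895]]
```

View pics/s2c.png

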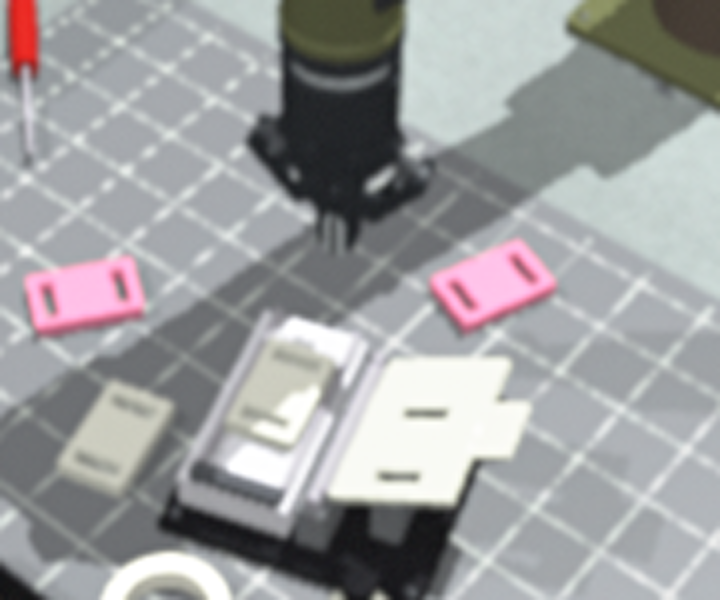

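View pics/w2.png

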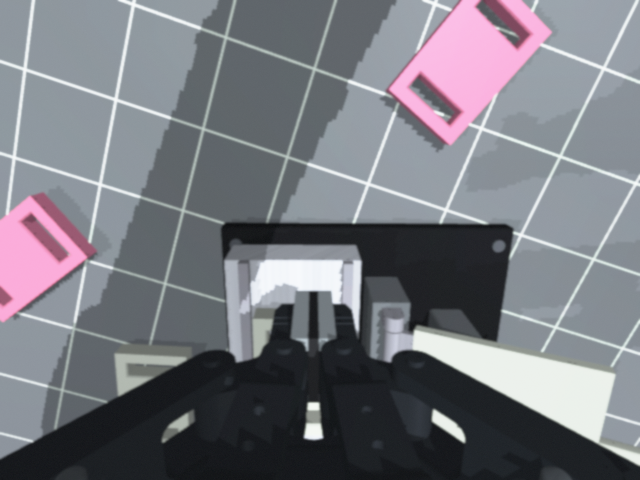

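```bash
python3 -m jog '{"twist":[[0,0,0],[0,0,0],[0,0,0],[0,0,0]],"slide":[[0,10,0],[0,10,20],[0,10,40],[0,10,40]],"gripper":[0,0,0,0]}'
cat > rel.py <<'E'
from workcell import *
from fit import f,j2w
import numpy as np,sys
s=get_state();p=f.x;d=s["eef_pos"]
c,n=np.cos(p[2]),np.sin(p[2]);e=d[:2]-p[:2]
print("jig TCP mm",np.round(1e3*np.array([c*e[0]+n*e[1],-n*e[0]+c*e[1],d[2]]),1),"F",np.round(s["force"],1),"t",s["t"])
Jr=np.array([[c,-n,0],[n,c,0],[0,0,1]]);print((Jr.T@s["orientation"]).round(3).tolist(),s["q"].round(2).tolist())
E
python3 rel.py
```

```text
t: 2.92
eef_pos: [0.5204, -0.0225, 0.0664]
orientation: [[-0.313, 0.95, 0.001], [0.95, 0.313, 0.0], [0.0, 0.001, -1.0]]
force: [-0.2, -0.9, 0.7]
opening: 0.0
jig TCP mm [-86.9 -47.8  66.4] F [-0.2 -0.9  0.7] t 2.925
[[-0.006, 1.0, 0.001], [1.0, 0.006, 0.0], [0.0, 0.001, -1.0]] [0.12, 0.8, -0.27, 1.99, 0.5, 0.41, 1.35]
```

```bash
python3 -m jog '{"twist":[[0,0,0],[0,0,0],[0,0,0]],"slide":[[-7,0,3],[-7,0,6],[-7,0,6]],"gripper":[0,0,0]}'
python3 rel.py
python3 - <<'E'
from workcell import *
import cv2
b=snapshot("wrist")["color"][:,:,::-1];cv2.imwrite("pics/w3.png",b)
a=snapshot("scene")["color"][:,:,::-1];cv2.imwrite("pics/s3c.png",cv2.resize(a[170:290,260:400],None,fx=5,fy=5,interpolation=cv2.INTER_CUBIC))
E
```

```text
t: 3.3
eef_pos: [0.522, -0.0299, 0.0604]
orientation: [[-0.312, 0.95, 0.001], [0.95, 0.312, 0.0], [-0.0, 0.001, -1.0]]
force: [0.6, -0.5, -0.3]
opening: 0.004
jig TCP mm [-87.6 -55.4  60.4] F [ 0.6 -0.5 -0.3] t 3.3
[[-0.005, 1.0, 0.001], [1.0, 0.005, -0.0], [-0.0, 0.001, -1.0]] [0.13, 0.81, -0.27, 1.99, 0.51, 0.4, 1.36]
```

View pics/w3.png

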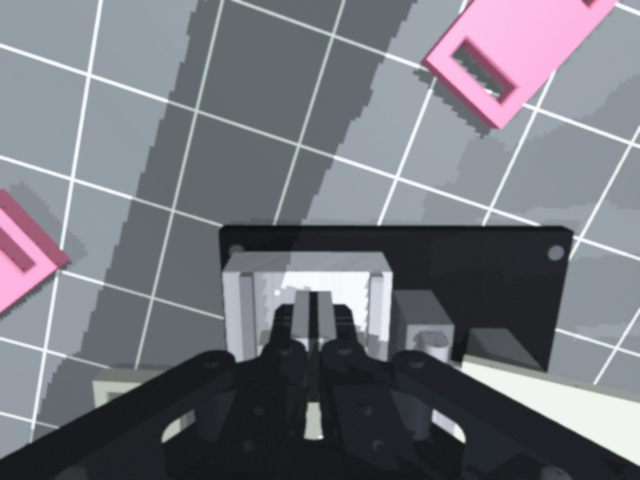

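View pics/s3c.png

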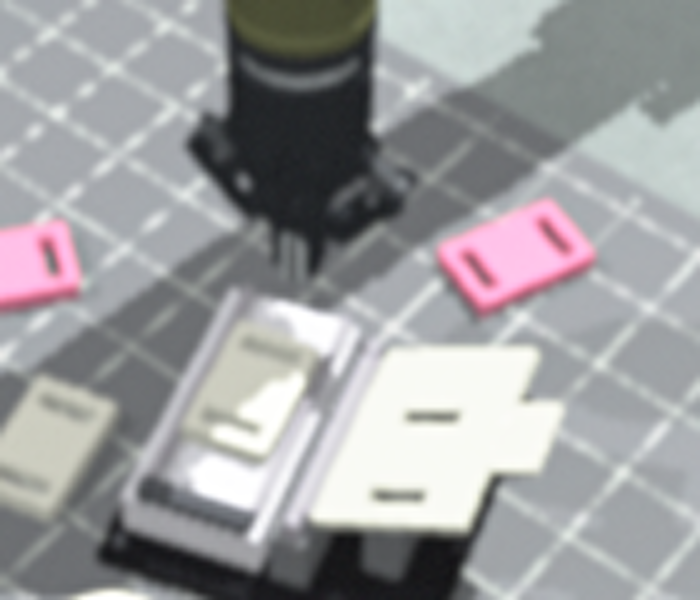

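```bash
python3 - <<'E'
from h import *
for y in (-.011,0,.011):
  for z in (.046,.06,.075,.09):
    w=np.array([.522,-.030,z])+y*np.array([.95,.312,0]); print(y,z,proj(w,'scene').round(1))
E
python3 -m jog '{"twist":[[0,0,0],[0,0,0]],"slide":[[0,0,3],[0,0,5]],"gripper":[0,0]}';python3 rel.py
```

```text
-0.011 0.046 [[320.7 227.9]]
-0.011 0.06 [[320.8 224.7]]
-0.011 0.075 [[320.8 221.3]]
-0.011 0.09 [[320.8 217.8]]
0 0.046 [[319.4 230.6]]
0 0.06 [[319.4 227.5]]
0 0.075 [[319.4 224.1]]
0 0.09 [[319.4 220.6]]
0.011 0.046 [[318.  233.4]]
0.011 0.06 [[318.  230.3]]
0.011 0.075 [[318.  226.9]]
0.011 0.09 [[318.  223.4]]
t: 3.65
eef_pos: [0.5217, -0.0296, 0.0549]
orientation: [[-0.312, 0.95, -0.0], [0.95, 0.312, 0.0], [0.0, -0.0, -1.0]]
force: [0.0, -0.4, -0.2]
opening: 0.001
jig TCP mm [-87.8 -55.   54.9] F [ 0.  -0.4 -0.2] t 3.65
[[-0.005, 1.0, -0.0], [1.0, 0.005, 0.0], [0.0, -0.0, -1.0]] [0.12, 0.82, -0.26, 1.99, 0.51, 0.39, 1.35]
```

```bash
python3 -m jog '{"twist":[[0,0,0],[0,0,0],[0,0,0]],"slide":[[0,0,4],[0,0,8],[0,0,10]],"gripper":[0,0,0]}';python3 rel.py;python3 -m jog '{"twist":[[0,0,0],[0,0,0]],"slide":[[0,0,3],[0,0,5]],"gripper":[0,0]}';python3 rel.py
python3 - <<'E'
from workcell import *
import cv2
b=snapshot("wrist")["color"][:,:,::-1];cv2.imwrite("pics/w4.png",cv2.resize(b[200:400,200:440],None,fx=3,fy=3))
a=snapshot("scene")["color"][:,:,::-1];cv2.imwrite("pics/s4c.png",cv2.resize(a[170:290,260:400],None,fx=5,fy=5,interpolation=cv2.INTER_CUBIC))
E
```

```text
t: 4.03
eef_pos: [0.5216, -0.0297, 0.0447]
orientation: [[-0.312, 0.95, -0.001], [0.95, 0.312, 0.0], [0.0, -0.001, -1.0]]
force: [-0.6, 0.0, -0.3]
opening: -0.002
jig TCP mm [-88.  -55.   44.7] F [-0.6  0.  -0.3] t 4.025
[[-0.005, 1.0, -0.001], [1.0, 0.005, 0.0], [0.0, -0.001, -1.0]] [0.12, 0.84, -0.24, 2.0, 0.52, 0.37, 1.35]
t: 4.28
eef_pos: [0.5218, -0.0297, 0.0399]
orientation: [[-0.312, 0.95, -0.0], [0.95, 0.312, 0.0], [0.0, -0.0, -1.0]]
force: [0.6, -0.8, -0.1]
opening: 0.002
jig TCP mm [-87.8 -55.1  39.9] F [ 0.6 -0.8 -0.1] t 4.275
[[-0.005, 1.0, -0.0], [1.0, 0.005, 0.0], [0.0, -0.0, -1.0]] [0.11, 0.85, -0.24, 2.0, 0.53, 0.36, 1.34]
```

View pics/w4.png

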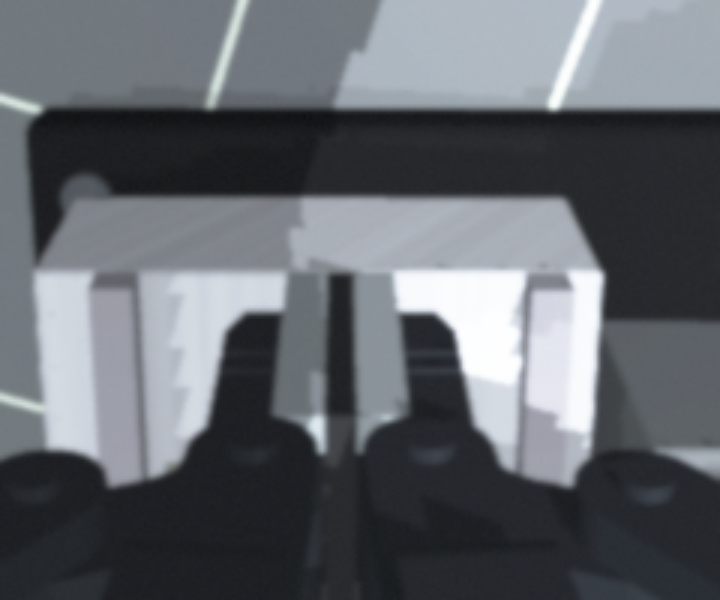

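View pics/s4c.png

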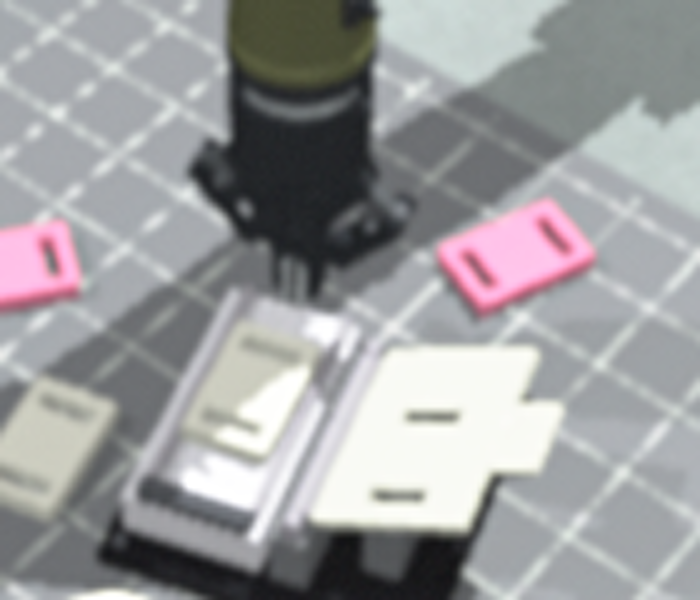

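```bash
python3 -m jog '{"twist":[[0,0,0],[0,0,0]],"slide":[[0,0,3],[0,0,6]],"gripper":[0,0]}';python3 rel.py|head -1;python3 -m jog '{"twist":[[0,0,0],[0,0,0]],"slide":[[0,0,2],[0,0,4]],"gripper":[0,0]}'>/dev/null;python3 rel.py|head -1
python3 - <<'E'
from workcell import *
import cv2
b=snapshot("wrist")["color"][:,:,::-1];cv2.imwrite("pics/w5.png",cv2.resize(b[200:400,200:440],None,fx=3,fy=3))
a=snapshot("scene")["color"][:,:,::-1];cv2.imwrite("pics/s5c.png",cv2.resize(a[200:260,280:360],None,fx=8,fy=8,interpolation=cv2.INTER_CUBIC))
E
```

```text
t: 4.62
eef_pos: [0.5219, -0.0297, 0.0339]
orientation: [[-0.312, 0.95, 0.0], [0.95, 0.312, 0.0], [0.0, 0.0, -1.0]]
force: [-0.8, -0.6, 0.1]
opening: 0.001
jig TCP mm [-87.7 -55.1  33.9] F [-0.8 -0.6  0.1] t 4.625
jig TCP mm [-87.8 -55.1  29.9] F [-0.7 -1.  -0.6] t 4.875
```

View pics/w5.png

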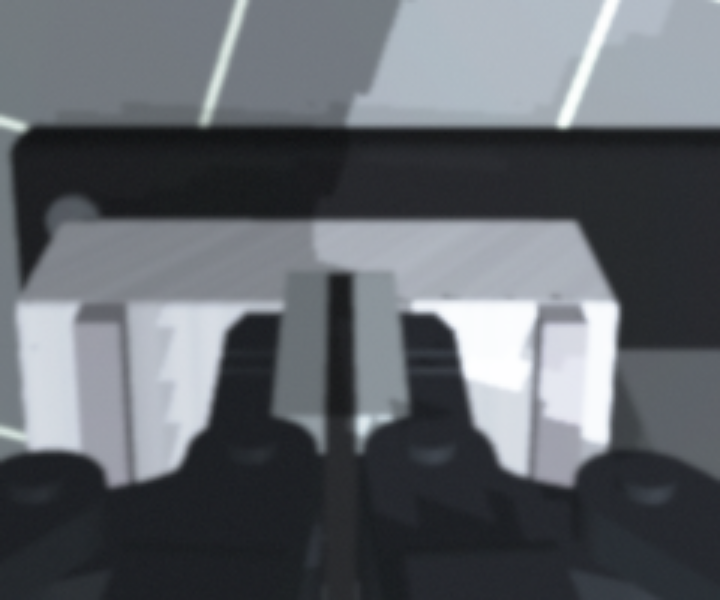

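View pics/s5c.png

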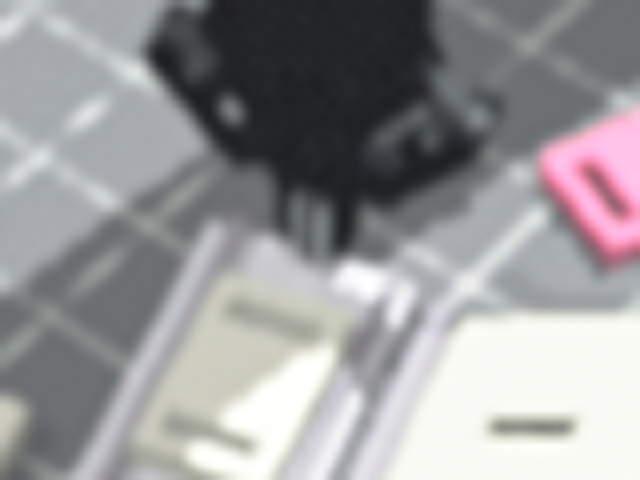

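```bash
for i in 1 2 3; do python3 -m jog '{"twist":[[0,0,0],[0,0,0]],"slide":[[0,0,2],[0,0,2]],"gripper":[0,0]}'>/dev/null;python3 rel.py|head -1; done
```

```text
jig TCP mm [-87.8 -55.1  28. ] F [ 0.4 -0.   0.1] t 5.225
jig TCP mm [-87.9 -55.1  26. ] F [-0.6 -0.3 -0.6] t 5.475
jig TCP mm [-87.8 -55.1  24. ] F [ 0.8  0.5 -0.1] t 5.725
```

```bash
for i in 1 2; do python3 -m jog '{"twist":[[0,0,0],[0,0,0]],"slide":[[0,0,1.5],[0,0,1.5]],"gripper":[0,0]}'>/dev/null;python3 rel.py|head -1; done
python3 - <<'E'
from workcell import *
import cv2
b=snapshot("wrist")["color"][:,:,::-1];cv2.imwrite("pics/w6.png",cv2.resize(b[200:400,200:440],None,fx=3,fy=3))
a=snapshot("scene")["color"][:,:,::-1];cv2.imwrite("pics/s6c.png",cv2.resize(a[200:260,280:360],None,fx=8,fy=8,interpolation=cv2.INTER_CUBIC))
E
```

```text
jig TCP mm [-87.7 -55.1  23.8] F [-2.9 -0.1 13.9] t 5.975
jig TCP mm [-87.7 -55.2  23.7] F [-5.   0.3 27.9] t 6.225
```

View pics/w6.png

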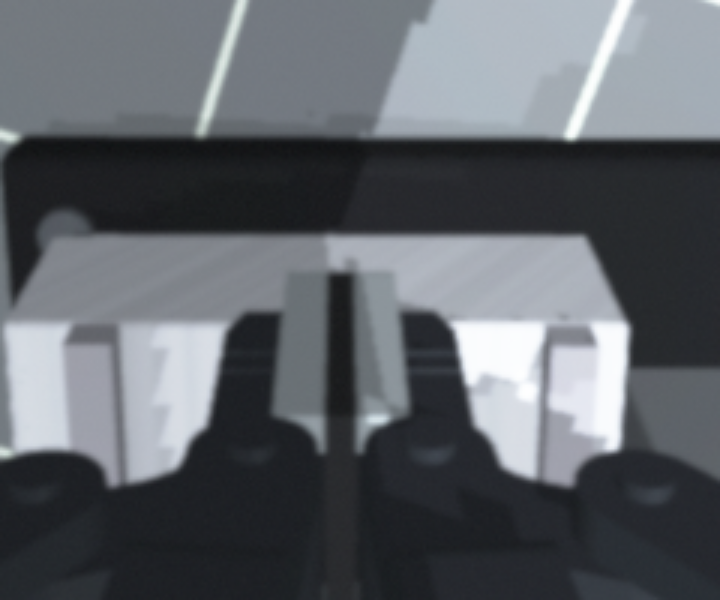

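View pics/s6c.png

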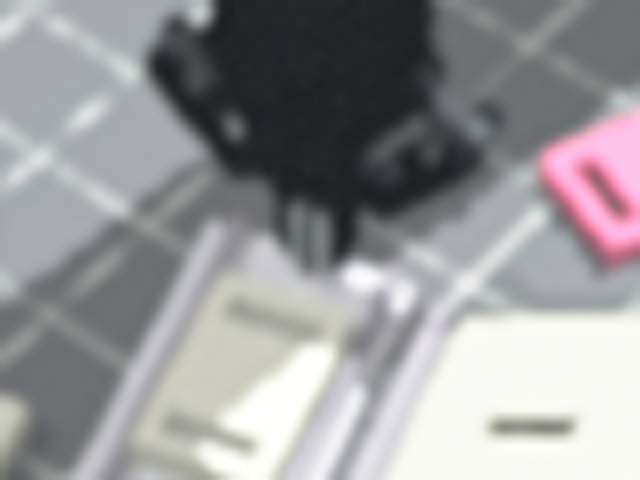

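The fingertips touch the bed at TCP z = 23.8 mm. That puts the tips 18 mm behind the stated TCP, not 14 mm ahead, and I'll use this measured offset. I'll raise 7 mm and push.

```bash
python3 -m jog '{"twist":[[0,0,0],[0,0,0],[0,0,0],[0,0,0],[0,0,0],[0,0,0],[0,0,0],[0,0,0]],"slide":[[0,0,-7],[0,0,-7],[0,8,-7],[0,16,-7],[0,22,-7],[0,28,-7],[0,34,-7],[0,34,-7]],"gripper":[0,0,0,0,0,0,0,0]}'
python3 rel.py|head -1
python3 - <<'E'
from workcell import *
import cv2
a=snapshot("scene")["color"][:,:,::-1];cv2.imwrite("pics/s7c.png",cv2.resize(a[200:300,270:370],None,fx=6,fy=6,interpolation=cv2.INTER_CUBIC))
E
```

```text
t: 7.32
eef_pos: [0.5547, -0.0188, 0.0281]
orientation: [[-0.312, 0.95, 0.001], [0.95, 0.312, 0.0], [0.0, 0.001, -1.0]]
force: [0.2, -0.3, 0.4]
opening: 0.002
jig TCP mm [-53.1 -54.9  28.1] F [ 0.2 -0.3  0.4] t 7.325
```

View pics/s7c.png

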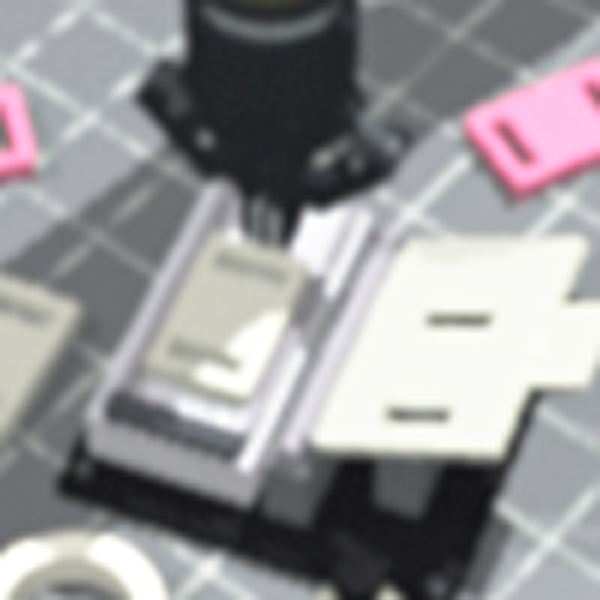

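The buckle has moved with the fingers and now ends about 15 mm short of the dark stop bar, seen around (180,420) in the crop. I'll keep pushing in small steps until the force rises.

```bash
python3 -m jog '{"twist":[[0,0,0],[0,0,0],[0,0,0]],"slide":[[0,5,0],[0,10,0],[0,12,0]],"gripper":[0,0,0]}'>/dev/null
python3 rel.py|head -1
for i in 1 2 ; do python3 -m jog '{"twist":[[0,0,0],[0,0,0]],"slide":[[0,2,0],[0,2,0]],"gripper":[0,0]}'>/dev/null; python3 rel.py|head -1; done
```

```text
jig TCP mm [-41.2 -54.8  28.1] F [-0.2  0.5 -0.4] t 7.75
jig TCP mm [-39.6 -54.9  28.1] F [-1.2 -0.3 -0.6] t 8.0
jig TCP mm [-37.5 -54.8  28.1] F [-0.9 -1.   0.7] t 8.25
```

```bash
for i in 1 2 3; do python3 -m jog '{"twist":[[0,0,0],[0,0,0]],"slide":[[0,1.5,0],[0,1.5,0]],"gripper":[0,0]}'>/dev/null; python3 rel.py|head -1; done
```

```text
jig TCP mm [-36.1 -54.8  28.1] F [ 0.4  0.1 -0. ] t 8.5
jig TCP mm [-35.8 -54.9  27.9] F [-2.8  0.4  1.3] t 8.75
jig TCP mm [-35.9 -54.9  27.8] F [-4.9 -0.6  3.2] t 9.0
```

Force rises at TCP x = -35.9 mm, which matches the home position. I'll back off, lift clear and check.

```bash
python3 -m jog '{"twist":[[0,0,0],[0,0,0],[0,0,0],[0,0,0],[0,0,0],[0,0,0],[0,0,0]],"slide":[[0,-2,0],[0,-6,0],[0,-16,-10],[0,-20,-60],[0,-20,-110],[0,-20,-160],[0,-20,-160]],"gripper":[0,0,0,0,0,0,0]}'>/dev/null
python3 rel.py
python3 - <<'E'
from workcell import *
import cv2,pickle
s=get_state();p=snapshot("wrist");b=p["color"][:,:,::-1];cv2.imwrite("pics/w8.png",b);pickle.dump((s,p),open("w8.pkl","wb"))
a=snapshot("scene")["color"][:,:,::-1];cv2.imwrite("pics/s8c.png",cv2.resize(a[200:300,270:370],None,fx=6,fy=6,interpolation=cv2.INTER_CUBIC))
from fit import f
from h import *
# ground points of bystanders from top view
from scipy.optimize import fsolve
for n,u in dict(band=(175,220),bandL=(147,190),bandB=(166,257),brush=(165,300),glue=(262,170)).items():
  w=fsolve(lambda q:proj([q[0],q[1],.03],'top')[0]-u,[.5,.1]);c,sn=np.cos(f.x[2]),np.sin(f.x[2]);e=w-f.x[:2]
  print(n,w.round(3),"jig",np.round([c*e[0]+sn*e[1],-sn*e[0]+c*e[1]],3))
E
```

```text
jig TCP mm [-50.4 -55.6 192.6] F [ 0.2  0.4 -0.5] t 9.875
[[-0.004, 1.0, 0.01], [1.0, 0.005, -0.003], [-0.003, 0.01, -1.0]] [0.21, 0.65, -0.43, 1.8, 0.37, 0.77, 1.48]
band [0.584 0.345] jig [0.087 0.282]
bandL [0.654 0.415] jig [0.174 0.327]
bandB [0.497 0.361] jig [0.009 0.324]
brush [0.398 0.357] jig [-0.087  0.351]
glue [0.71  0.147] jig [0.145 0.055]
```

View pics/s8c.png

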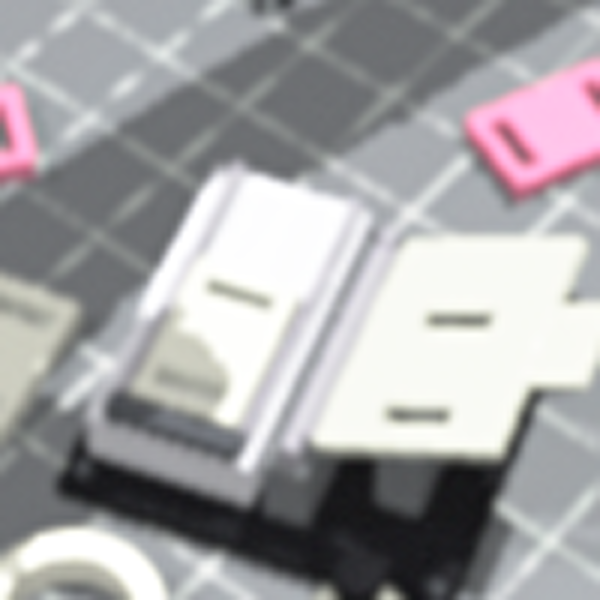

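View pics/w8.png

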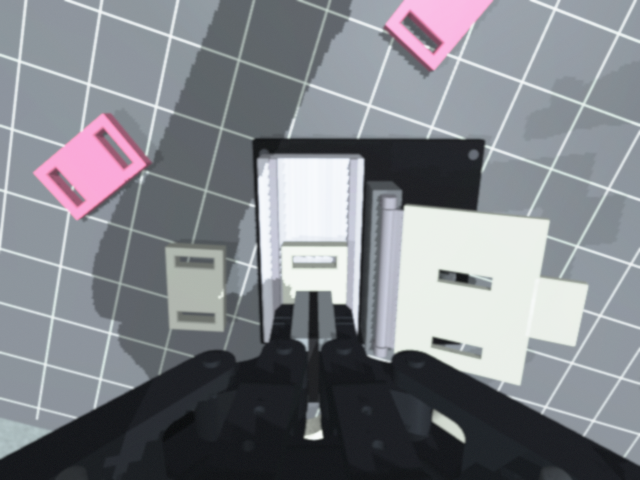

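```bash
python3 -m jog '{"twist":[[0,0,10],[0,0,20],[0,0,30],[0,0,40],[0,0,50],[0,0,60],[0,0,70],[0,0,80],[0,0,90],[0,0,90]],"slide":[[30,6,2],[60,12,5],[90,18,8],[120,24,10],[150,30,12],[180,36,14],[210,42,16],[240,48,18],[256,50,20],[256,50,20]],"gripper":[0,0,0,0,0,0,0,0,0,0]}'>/dev/null
python3 rel.py
python3 - <<'E'
from fit import *
s8,p8=pickle.load(open("w8.pkl","rb"))
print("near top corners pred x=-25:",wproj(j2w([[-.025,-.08,.056],[-.025,-.03,.056]],f.x),s8,p8).round(1).tolist(),"seen (282,242),(347,242)")
E
```

```text
jig TCP mm [ -5.9 202.8 166.4] F [-0.1 -0.   0.1] t 11.225
[[1.0, 0.01, -0.003], [0.01, -1.0, -0.001], [-0.003, 0.001, -1.0]] [-0.57, 0.68, 0.09, 1.78, -0.09, 0.69, -0.11]
near top corners pred x=-25: [[280.7, 246.9], [346.3, 247.2]] seen (282,242),(347,242)
```

Run:
```python
from fit import *
import cv2
s8,p8=pickle.load(open("w8.pkl","rb"))
W=lambda L:wproj(j2w(L,f.x),s8,p8).round(1).tolist()
print("base",W([[-.102,-.105,.012],[-.102,.085,.012]]),"bed near",W([[-.09,-.097,.042],[-.09,-.017,.042]]),"guide near",W([[-.09,-.082,.048]]))
a=cv2.imread("pics/w8.png")[125:325,240:500];cv2.imwrite("pics/w8c.png",cv2.resize(a,None,fx=3,fy=3,interpolation=cv2.INTER_CUBIC))
```

```text
base [[252.3, 139.2], [487.1, 140.3]] bed near [[257.8, 158.5], [364.7, 159.0]] guide near [[277.2, 159.5]]
```

View pics/w8c.png

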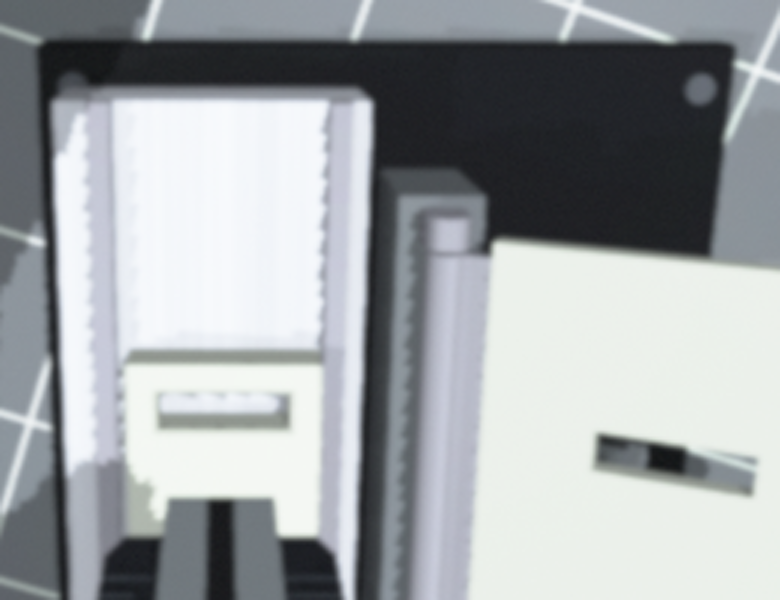

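Corrected reading: the row 242 edge was the foot of the end face. The top edge is at row 246 against 247 predicted, so the buckle centre is at x ≈ 14, y ≈ -54 mm, which is home. Next I'll tilt the tool to get the fingertips under the tab.

```bash
python3 -m jog '{"twist":[[-10,0,0],[-20,0,0],[-30,0,0],[-40,0,0],[-40,0,0],[-40,0,0],[-40,0,0],[-40,0,0]],"slide":[[2,0,0],[4,0,0],[6,0,0],[6,10,20],[6,20,50],[6,32,75],[6,43,98],[6,43,98]],"gripper":[0,0,0,0,0,0,0,0]}'>/dev/null
python3 rel.py
python3 - <<'E'
from workcell import *
import cv2
a=snapshot("scene")["color"][:,:,::-1];cv2.imwrite("pics/s9c.png",cv2.resize(a[140:300,270:450],None,fx=4,fy=4,interpolation=cv2.INTER_CUBIC))
E
```

```text
jig TCP mm [ -0.2 155.4  68.8] F [-0.4  1.  -0.4] t 12.225
[[1.0, 0.007, -0.002], [0.004, -0.764, -0.645], [-0.006, 0.645, -0.764]] [-1.07, 1.09, 0.52, 1.7, 0.25, 0.75, -0.63]
```

View pics/s9c.png

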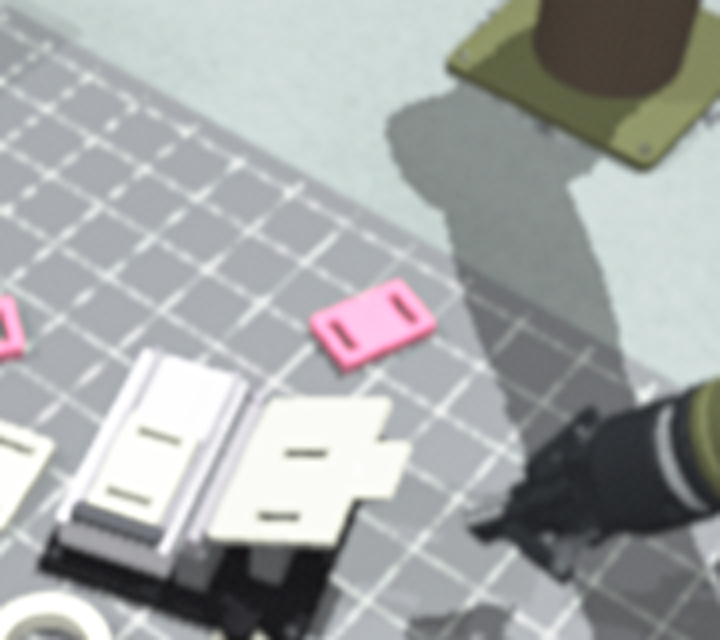

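```bash
cat > arc.py <<'E'
import sys
from workcell import *
from fit import f,j2w
import numpy as np
from scipy.spatial.transform import Rotation as Ro
s=get_state();p=f.x;c,n=np.cos(p[2]),np.sin(p[2]);Jr=np.array([[c,-n,0],[n,c,0],[0,0,1]])
T=np.r_[Jr.T@(s["eef_pos"]-[p[0],p[1],0])]*1e3;M=Jr.T@s["orientation"]
def pose(adeg,over=2):
    a=np.radians(adeg);t=np.radians(np.clip(40-40*(adeg-50)/60,0,40))
    d=np.array([-np.sin(t),-np.cos(t)]);u=np.array([-np.cos(t),np.sin(t)])
    er=np.array([np.cos(a),np.sin(a)]);nf=np.array([np.sin(a),-np.cos(a)]);o=np.array([0,61.])
    if adeg<=50: K=o+129*er+3*nf+15*d
    else: K=o+114*er+3*nf
    tcp=K-11*u+18*d-over*nf
    return np.r_[0,tcp],np.array([[1,0,0],[0,u[0],d[0]],[0,u[1],d[1]]]).T if 0 else np.column_stack([[1,0,0],[0,*u],[0,*d]])
for a in map(float,sys.argv[2:]):
    q,Rr=pose(a,float(sys.argv[1]));print(a,"slide",np.round(M.T@(q-T),0).tolist(),"twist",np.round(Ro.from_matrix(M.T@Rr).as_rotvec(degrees=True),0).tolist())
E
python3 arc.py -15 25.6; python3 arc.py 2 25.6 32 38 44 50 56
```

```text
25.6 slide [-1.0, 34.0, 30.0] twist [0.0, -0.0, 0.0]
25.6 slide [-1.0, 49.0, 23.0] twist [0.0, -0.0, 0.0]
32.0 slide [-1.0, 62.0, 18.0] twist [0.0, -0.0, 0.0]
38.0 slide [-1.0, 75.0, 15.0] twist [0.0, -0.0, 0.0]
44.0 slide [-1.0, 89.0, 12.0] twist [0.0, -0.0, 0.0]
50.0 slide [-2.0, 102.0, 12.0] twist [0.0, -0.0, 0.0]
56.0 slide [-2.0, 113.0, 11.0] twist [4.0, -0.0, 0.0]
```

```bash
python3 -m jog '{"twist":[[0,0,0],[0,0,0],[0,0,0],[0,0,0],[0,0,0],[0,0,0],[0,0,0]],"slide":[[-1,10,15],[-1,22,30],[-1,34,30],[-1,42,26],[-1,49,23],[-1,56,20],[-1,62,18]],"gripper":[0,0,0,0,0,0,0]}'>/dev/null
python3 rel.py
python3 - <<'E'
from workcell import *
import cv2
a=snapshot("scene")["color"][:,:,::-1];cv2.imwrite("pics/s10c.png",cv2.resize(a[180:300,290:440],None,fx=5,fy=5,interpolation=cv2.INTER_CUBIC))
E
```

```text
jig TCP mm [  1.6 100.3  96.4] F [-0.9  2.2  0.3] t 13.15
[[1.0, 0.004, 0.005], [0.007, -0.767, -0.641], [0.001, 0.642, -0.767]] [-1.01, 1.03, 0.55, 1.77, 0.3, 0.68, -0.58]
```

View pics/s10c.png

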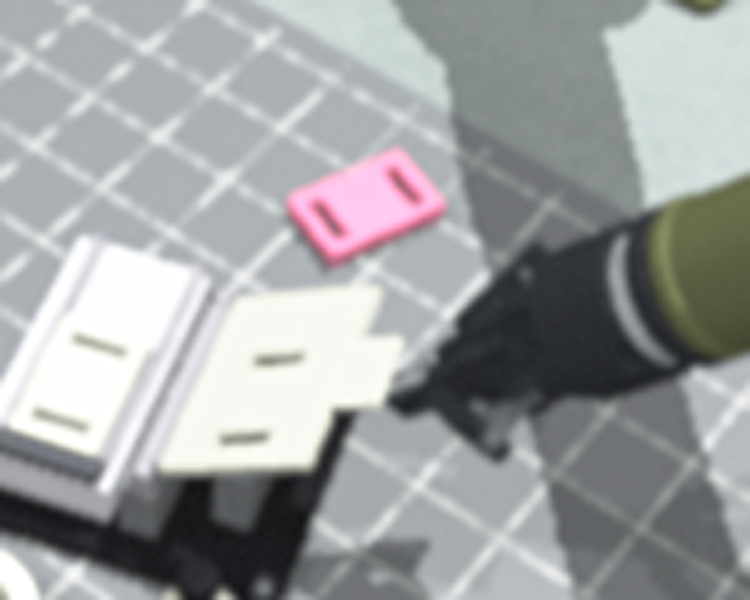

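The fingertips, at about (405,390) in the crop, are under the tab's end. The force is 2 N, so they are in contact and I'll continue along the arc.

```bash
python3 arc.py 2 36 41 46 51 56 61 66 71 76
```

```text
36.0 slide [-2.0, 10.0, -0.0] twist [-0.0, -0.0, 0.0]
41.0 slide [-2.0, 21.0, -3.0] twist [-0.0, -0.0, 0.0]
46.0 slide [-2.0, 32.0, -4.0] twist [-0.0, -0.0, 0.0]
51.0 slide [-2.0, 43.0, -5.0] twist [1.0, -0.0, 0.0]
56.0 slide [-2.0, 51.0, -5.0] twist [4.0, -0.0, 0.0]
61.0 slide [-2.0, 60.0, -4.0] twist [7.0, -0.0, 0.0]
66.0 slide [-2.0, 69.0, -3.0] twist [11.0, -0.0, 0.0]
71.0 slide [-2.0, 78.0, -0.0] twist [14.0, -0.0, 0.0]
76.0 slide [-2.0, 86.0, 3.0] twist [17.0, -0.0, 0.0]
```

```bash
python3 -m jog '{"twist":[[0,0,0],[0,0,0],[0,0,0],[1,0,0],[4,0,0],[7,0,0],[7,0,0]],"slide":[[-2,10,0],[-2,21,-3],[-2,32,-4],[-2,43,-5],[-2,51,-5],[-2,60,-4],[-2,60,-4]],"gripper":[0,0,0,0,0,0,0]}'>/dev/null
python3 rel.py
python3 - <<'E'
from workcell import *
import cv2
a=snapshot("scene")["color"][:,:,::-1];cv2.imwrite("pics/s11c.png",cv2.resize(a[160:300,270:430],None,fx=4,fy=4,interpolation=cv2.INTER_CUBIC))
E
python3 arc.py 2 66 72 78 84 90 96 102 108 114
```

```text
jig TCP mm [ -1.   52.5 139.9] F [ 0.2  0.5 -0.2] t 14.075
[[1.0, -0.001, 0.002], [-0.0, -0.838, -0.545], [0.002, 0.545, -0.838]] [-0.86, 0.88, 0.5, 1.82, 0.31, 0.64, -0.45]
66.0 slide [1.0, 8.0, -1.0] twist [4.0, -0.0, 0.0]
72.0 slide [1.0, 18.0, 1.0] twist [8.0, -0.0, 0.0]
78.0 slide [1.0, 29.0, 3.0] twist [12.0, -0.0, 0.0]
84.0 slide [1.0, 39.0, 7.0] twist [16.0, -0.0, 0.0]
90.0 slide [1.0, 48.0, 12.0] twist [20.0, -0.0, 0.0]
96.0 slide [1.0, 57.0, 18.0] twist [24.0, -0.0, 0.0]
102.0 slide [1.0, 65.0, 24.0] twist [28.0, -0.0, 0.0]
108.0 slide [1.0, 72.0, 32.0] twist [32.0, -0.0, 0.0]
114.0 slide [1.0, 79.0, 41.0] twist [33.0, -0.0, 0.0]
```

View pics/s11c.png

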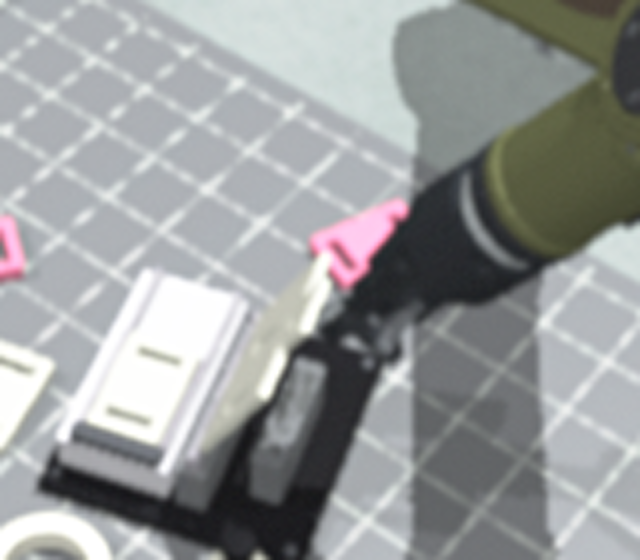

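The leaf is now at roughly 65–70°, with the finger behind it. I'll continue over the top.

```bash
python3 -m jog '{"twist":[[4,0,0],[8,0,0],[12,0,0],[16,0,0],[20,0,0],[24,0,0],[28,0,0],[32,0,0],[33,0,0],[33,0,0]],"slide":[[1,8,-1],[1,18,1],[1,29,3],[1,39,7],[1,48,12],[1,57,18],[1,65,24],[1,72,32],[1,79,41],[1,79,41]],"gripper":[0,0,0,0,0,0,0,0,0,0]}'>/dev/null
python3 rel.py
python3 - <<'E'
from workcell import *
import cv2
a=snapshot("scene")["color"][:,:,::-1];cv2.imwrite("pics/s12c.png",cv2.resize(a[160:300,250:410],None,fx=4,fy=4,interpolation=cv2.INTER_CUBIC))
E
python3 arc.py 2 120 126 132 138 144 150 156 162 168 174 178
```

```text
jig TCP mm [ -0.2 -33.9 145.4] F [-0.7  0.7  0.8] t 15.375
[[1.0, 0.003, -0.002], [0.003, -1.0, -0.001], [-0.002, 0.001, -1.0]] [-0.09, 0.74, -0.03, 1.72, 0.03, 0.69, 0.18]
120.0 slide [-0.0, 13.0, 3.0] twist [-0.0, 0.0, 0.0]
126.0 slide [-0.0, 23.0, 10.0] twist [-0.0, 0.0, 0.0]
132.0 slide [-0.0, 32.0, 17.0] twist [-0.0, 0.0, 0.0]
138.0 slide [-0.0, 41.0, 26.0] twist [-0.0, 0.0, 0.0]
144.0 slide [-0.0, 48.0, 35.0] twist [-0.0, 0.0, 0.0]
150.0 slide [-0.0, 55.0, 45.0] twist [-0.0, 0.0, 0.0]
156.0 slide [-0.0, 60.0, 55.0] twist [-0.0, 0.0, 0.0]
162.0 slide [-0.0, 65.0, 66.0] twist [-0.0, 0.0, 0.0]
168.0 slide [-0.0, 68.0, 78.0] twist [-0.0, 0.0, 0.0]
174.0 slide [-0.0, 70.0, 90.0] twist [-0.0, 0.0, 0.0]
178.0 slide [-0.0, 71.0, 98.0] twist [-0.0, 0.0, 0.0]
```

View pics/s12c.png

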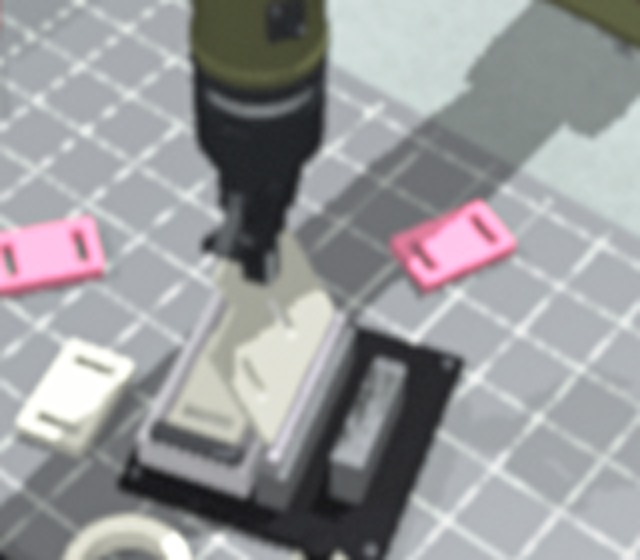

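The leaf is past upright and leaning over the bed, with the fingertips pushing on it at (255,265). I'll keep pressing it down.

```bash
python3 -m jog '{"twist":[[0,0,0],[0,0,0],[0,0,0],[0,0,0],[0,0,0],[0,0,0],[0,0,0],[0,0,0],[0,0,0],[0,0,0]],"slide":[[0,13,3],[0,23,10],[0,32,17],[0,41,26],[0,48,35],[0,55,45],[0,60,55],[0,65,66],[0,68,78],[0,70,86]],"gripper":[0,0,0,0,0,0,0,0,0,0]}'>/dev/null
python3 rel.py|head -1
for i in 1 2; do python3 -m jog '{"twist":[[0,0,0],[0,0,0]],"slide":[[0,0,3],[0,0,4]],"gripper":[0,0]}'>/dev/null; python3 rel.py|head -1; done
```

```text
jig TCP mm [   0.7 -102.6   59.4] F [ 0.1 -0.3  1.1] t 16.675
jig TCP mm [   1.  -102.5   56.3] F [0.4 0.2 0.9] t 16.925
jig TCP mm [   1.2 -102.7   52.5] F [ 0.4 -1.2  0.3] t 17.175
```

```bash
for i in 1 2 3 4 5; do python3 -m jog '{"twist":[[0,0,0],[0,0,0]],"slide":[[0,0,1.5],[0,0,1.5]],"gripper":[0,0]}'>/dev/null; python3 rel.py|head -1; done
```

```text
jig TCP mm [   1.  -102.6   50.9] F [ 0.6 -0.4  0.1] t 17.425
jig TCP mm [   0.9 -102.7   49.3] F [0.2 1.2 0. ] t 17.675
jig TCP mm [   0.9 -102.7   47.8] F [-0.7 -0.4  0.5] t 17.925
jig TCP mm [   0.9 -102.7   46.3] F [ 0.4  0.8 -0.5] t 18.175
jig TCP mm [   1.1 -102.7   45.8] F [-1.8  0.5  7.3] t 18.425
```

The force rises at TCP z = 45.8 mm, so the tip is at 63.8 mm, which matches the flat leaf's top at 64 mm. One more slight press, then retreat and look.

```bash
python3 -m jog '{"twist":[[0,0,0],[0,0,0],[0,0,0]],"slide":[[0,0,1],[0,0,1],[0,0,1]],"gripper":[0,0,0]}'>/dev/null; python3 rel.py|head -1
python3 -m jog '{"twist":[[0,0,0],[0,0,0],[0,0,0],[0,0,0],[0,0,0],[0,0,0],[0,0,0],[0,0,0],[0,0,0]],"slide":[[0,0,-5],[0,0,-30],[0,0,-80],[0,0,-130],[0,-50,-150],[0,-100,-160],[0,-150,-160],[0,-200,-160],[0,-200,-160]],"gripper":[0,0,0,0,0,0,0,0,0]}'>/dev/null; python3 rel.py
python3 - <<'E'
from workcell import *
import cv2
a=snapshot("scene")["color"][:,:,::-1];cv2.imwrite("pics/s13.png",a);cv2.imwrite("pics/s13c.png",cv2.resize(a[200:300,250:370],None,fx=6,fy=6,interpolation=cv2.INTER_CUBIC))
a=snapshot("top")["color"][:,:,::-1];cv2.imwrite("pics/t13.png",a);cv2.imwrite("pics/t13c.png",cv2.resize(a[165:285,235:395],None,fx=5,fy=5,interpolation=cv2.INTER_CUBIC))
from fit import *
for n in('scene','top'):
  print(n,"flat:",proj(j2w([leafpt(x,r,np.pi)for x,r in((.06,.102),(-.06,.102),(.022,.129),(-.022,.129))]+np.array([0,0,.003]),f.x),n).round(1).tolist())
print("buckle home top far/near corners",proj(j2w([[-.025,-.08,.056],[-.025,-.03,.056]],f.x),'top').round(1).tolist())
E
```

```text
jig TCP mm [   1.1 -102.7   45.7] F [-3.4  0.6 13.7] t 18.8
jig TCP mm [  0.  104.  203.9] F [ 0.3 -0.6  0.4] t 19.925
[[1.0, 0.014, -0.0], [0.014, -1.0, 0.004], [-0.0, -0.004, -1.0]] [-0.32, 0.63, -0.03, 1.73, 0.02, 0.78, -0.03]
scene flat: [[282.7, 261.3], [300.4, 228.9], [279.4, 247.7], [286.1, 236.0]]
top flat: [[336.3, 182.4], [351.3, 231.7], [352.2, 194.7], [357.7, 212.8]]
buckle home top far/near corners [[337.6, 220.5], [316.7, 226.5]]
```

View pics/s13c.png

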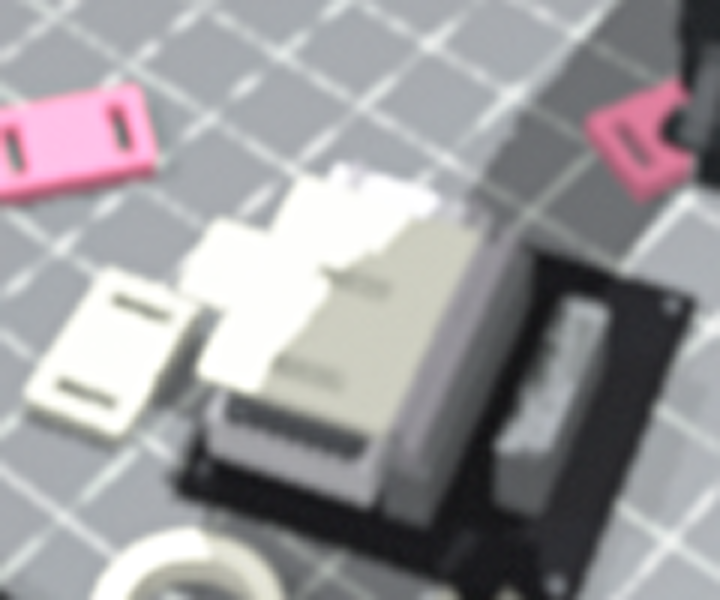

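View pics/t13c.png

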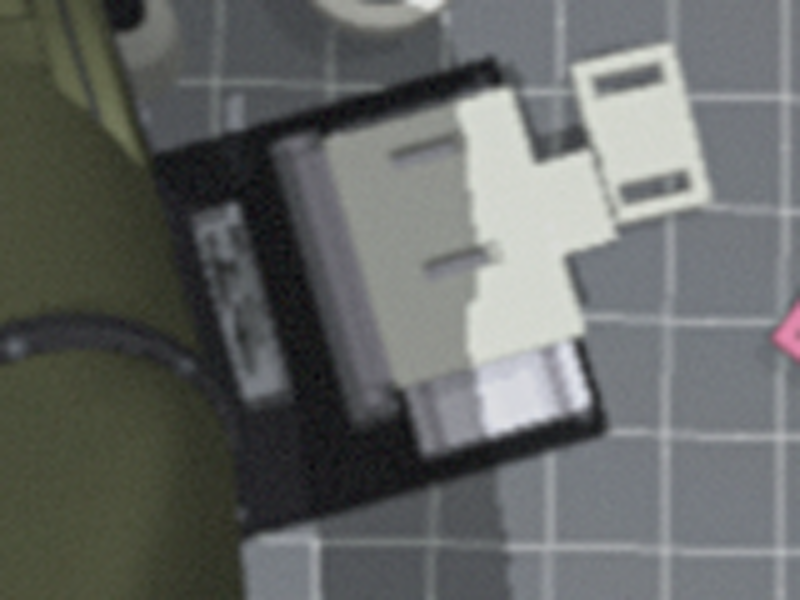

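View pics/t13.png

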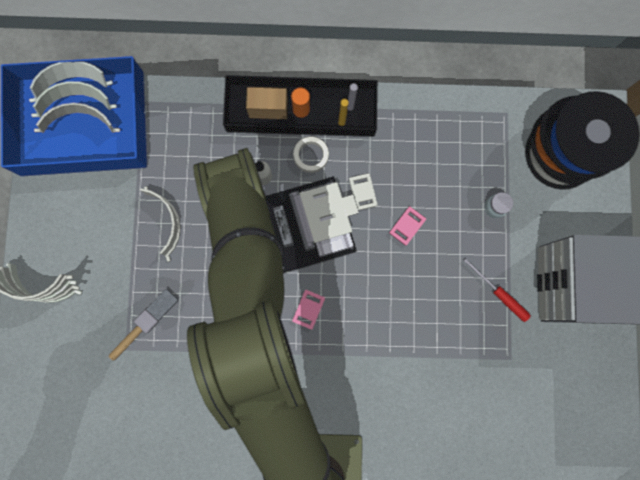

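The leaf's corners in the scene view are within about 1 px of the flat prediction: tab at (280,247) and (286,237), against (279,248) and (286,236) predicted. In the top view, spare, tape, band, brush, driver and jar are where they were. The robot is clear, so I'm handing in.

```bash
python3 -c "
from workcell import *
print(hand_in(), get_state()['t'])"
```

```text
the job is handed in; nothing more can be done
the job is handed in; nothing more can be done
```

I pushed the buckle home against the end stop, then flipped the leaf over its spine until it lay flat over the buckle. I moved the arm clear and handed in at about 20 s; `hand_in` gives no verdict.

- **Buckle:** the push force rose exactly at the home position. The wrist view afterwards put its centre at about x = 14, y = -54 mm. I did not measure it again once the leaf covered it.
- **Leaf:** it pressed down against a hard stop at 63.8 mm (64 mm expected, 13.7 N). In the scene view its corners matched the flat prediction to about 1 px.
- **Bystanders:** nothing looked shifted in the last top view; I could not check the glue bottle properly because the arm partly hid it.
- **Disagreement:** the text puts the fingertips 14 mm ahead of the TCP. By touch on the bed they were 18 mm behind it. Finding that out briefly pressed the bed with 28 N; I used the measured offset from then on.

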